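# Balance a covered food container on the counter scale

### The job

Weigh the covered food container that stands on one pan of the balance: set one or both of the knobbed steel weights gently upright on the empty pan, side by side if both, and push the sliding rider along its bar until the beam rests level on its own, the needle on the middle band of its plate. A weight that is not needed stays standing on the counter; leave the container where it is and do not disturb the other things.

Things in the scene. Friction and masses are not known exactly. Their poses are not given: they have to be found in the camera images.
- balance: Two-pan balance, fixed, grey base 190 x 340 mm. Origin under its middle, z up; yaw within 0.25 rad of the robot's axes. Its y points from the weight pan to the food pan (pan middles at y = -150 and +150 mm), -x points to the rider bar on the robot's side. Beam pivot 100 mm above the counter. Needle and its plate, top 260 mm high, stand at x = +80 mm, y = 0.
- pan_weights_top (a point): Empty pan, for the weights: a square steel tray 150 x 150 mm with a rim 8 mm high and 3 mm thick. The point is the middle of its upper face, 150 mm above the counter when the beam is level. The pan stays horizontal and rides up and down 21 mm either way (up at first). Axes as the balance's.
- pan_food_top (a point): The other pan, alike, 300 mm away along the balance's +y; it carries the container (at first 21 mm below level). Point in the middle of its upper face.
- beam (a joint): Beam tilt, rad: 0 level, negative with the food pan down, positive with the weight pan down, stops at -0.14 and 0.14. Springlike between: 0.7 g of imbalance tilts it about 1 mrad, 95 g reaches a stop; settles about 1.5 s after it is left alone. A black upright needle 150 mm long moves before a white plate with a grey middle band 10 mm wide: needle on the band is level.
- rider (a joint): Position of the rider on its bar, m: 0 abreast of the pivot (no effect) to 0.12 at the weight-pan end. Each mm outwards acts like 3.3 g more on the weight pan, 0.12 like 400 g. It stays where it is left; about 2.5 N pushes it. Outwards is the balance's -y. A finger resting on it spoils the reading of the beam.
- rider_top (a point): Top of the rider, a steel block 36 x 36 x 50 mm on a round bar 12 mm thick along the balance's y, at x = -120 mm, 100 mm above the counter at level. On the block stands a tab 16 mm thick along the bar, 30 mm across, 50 mm tall; the point is the middle of its top, 75 mm above the bar's axis (175 mm above the counter, up to 17 mm more or less as the beam tilts).
- weight_large: Large weight, steel, 600 g: upright cylinder of 50 mm diameter and 38 mm height with a knob of 30 mm diameter between 46 and 70 mm height. Origin in the middle of its underside, z up. Stands on the counter at the start.
- weight_small: Small weight, steel, 300 g: cylinder of 40 mm diameter and 32 mm height with a knob of 24 mm diameter between 40 and 62 mm height. Origin in the middle of its underside, z up. Stands on the counter at the start.
- container: Covered steel food container 112 x 102 mm and 95 mm high on the food pan; its unknown mass lies between 740 and 1240 g, so the large weight with the rider (up to 1000 g), or both weights with the rider (900 to 1300 g), will balance it. Origin in the middle of its underside.
- sauce_bowl: White ceramic bowl, 110 mm across, 45 mm high, a bystander to leave alone. Origin in the middle of its underside.
- vinegar: Amber glass bottle, 60 mm diameter, 170 mm high, a bystander to leave alone. Origin in the middle of its underside.
- insert: Open steel food insert 170 x 110 x 80 mm, a bystander to leave alone. Origin in the middle of its underside.
- jar: Glass jar 72 mm diameter, 90 mm high, a bystander to leave alone. Origin in the middle of its underside.
- ladle: Steel spoon 200 mm long, a bystander to leave alone. Origin in the middle of its underside.
- tea_cup: Blue cup 72 mm diameter, 75 mm high, a bystander to leave alone. Origin in the middle of its underside.
- dip_dish: White dish 90 mm across, 25 mm high, a bystander to leave alone. Origin in the middle of its underside.
There are look-alikes about, which are no part of the job. Leave any purple look-alike of the weight_small alone. Leave any brown or green look-alike of the weight_large alone.

How it is judged:
By the outcome, as a careful person would: the job done as asked, in the order asked, and still so for the second after the job is handed in, with the robot touching nothing.
It also fails if it takes over 72 s, if anything falls off the work surface, if the arm or the gripper's body presses on something with over 40 N, if the wrist force passes 120 N, or if a joint passes its speed limit or range.

### The arm

A 6-joint arm with a two-finger parallel gripper is mounted at the origin on the work surface. World frame = base frame: x ahead of the robot, y to its left, z up, the work surface at z = 0. Lengths are in m, angles in rad, forces in N, time in s.
With the tool pointing down it reaches from about 0.375 to 0.825 m from the base axis. Payload 5.5 kg.
Tool frame: the origin (TCP) lies at the very end of the fingers, on their centre line; the grasp point (between the pads) lies 19 mm behind it; z points along the fingers, y is the line along which they close (so a half turn about z gives the same grasp; the last joint's range is limited). The gripper opens to 85 mm and grips with 20 to 120 N. Pads are 22 mm wide; open, the fingers measure 114 mm over their backs; the gripper's body (76 mm by 85 mm) begins 54 mm behind the grasp point. The pads swing forward as they close: fully open they stand 13 mm farther back than shut.
Start: joints at [1.298, 0.314, -0.047, 1.21, 0, 1.571], TCP at [0.162, 0.578, 0.231] pointing down, gripper open.
Joint ranges: [-2.67, 2.67], [-0.69, 1.73], [-1.03, 1.25], [-2.08, 2.16], [-1.42, 1.45], [-3.14, 3.14]. Speed limits (rad/s): [2.39, 2.39, 3.01, 3.14, 3.14, 3.14].

### API

Orientations are given as a unit quaternion [x, y, z, w].
In Python, from workcell import manip gives the robot as it stands.
- The arm moves only by the shell command python3 -m creep 'ROWS'. ROWS is JSON, a list of rows, each a list of 7 numbers: the turn, a rotation vector about the world's x, y, z in rad, then the shift along the world's x, y, z in mm, then the gripper's target within -1 to 1 (fully open at 1, half-way at 0, shut at -1). In form: [[wx, wy, wz, tx, ty, tz, jaw], ...]. A call has 1 to 20 rows; each row is the pose to reach, as a shift and turn from the pose commanded when the call began; what a row does not reach only later rows make up. A row lasts 1/10 s, in which the tool goes at most 50 mm and 8.59 degrees, less where a joint would pass 70% of its speed; a pose out of reach is approached as far as the arm can. A call with a gripper value outside its range is refused whole. The fingers move at their own pace and stop on an object; the grip force is fixed at half the most. Time passes only in rows, so rows that repeat a pose let the fingers close. It gives the time, the measured TCP pose, the force, the opening and the grip force at its end, in the units of the state.
- manip.read_state(): the state, without advancing time (a new reading comes with each control period).
- manip.capture(name): name is "side" or "top"; returns (picture, depth): 420x560x3 uint8, blue, green, red; 420x560 float32, m along the optical axis (not along the pixel's ray), 0 where there is no reading.
- manip.camera_params(name): a dict with "fovy" (degrees; the focal length in pixels is half the picture's height over the tangent of half this angle, whatever the lens; pixels are square), "cx", "cy" (the principal point, pixels), "pose" (4x4, takes a point from camera to world coordinates). Camera axes: x right, y down, z forward; pixel columns grow to the right and rows downward; lengths in m; the calibration is good to about 2 mm. A picture is of the moment at which its call begins. camera_params takes no time and is no camera call.
- manip.sign_off(): hands the job in; it is judged then, once.
Trained networks look in the newest picture that a camera, given by its name, has taken for a name from the list of things; names that differ only in an ending like _2 or _b are one class to them, and where a whole thing is asked for, a point or a joint stands for the part that bears it (a point fixed in the world has none). Each returns a list of dicts, best first, with "score" (0 to 1); they miss things now and then, are a little off and sometimes report something else, mostly with a low value. They report only what shows in the picture. A call takes as long as a camera call. They do not tell look-alikes from the thing itself.
- manip.boxes_of(camera, target): "point" ([x, y, z] in m, in world coordinates, good to about 4 mm: the middle of the surface that is visible of it).
- manip.regions_of(camera, target): "region" (420x560 bool, what is visible of it).
- manip.place_of(camera, target): "point" ([x, y, z] in m, in world coordinates, good to about 4 mm: a listed point, or the origin of a listed thing).
The state is a dict: "time_s": time; "joints": joint angles; "qd": joint speeds; "joint_torque": joint torques, N m; "tool_pos": TCP position; "orientation": TCP orientation; "force": force on the tool from outside, world axes, zero at the start; "ft_torque": the same for the moment, N m; "finger_gap": finger opening in m; "grip_force": force on a finger pad.
Only numpy, scipy, OpenCV 4.12 (cv2) and the standard library are available. Lean on these libraries where they do the work, as an engineer would, in place of code of your own. Each camera call takes 0.05 s, during which the arm holds its last target. There are 200 camera calls.

## Working session

There is one attempt and no reset: what is moved stays moved. The work goes in short steps, Python scripts to look and compute and a shell command to move; the robot and the scene stay as the last step left them, time stands still between calls to the robot, and variables do not carry over. Pictures are saved under pics/ and viewed, at most 10 in all, crops included, and the job is handed in when it is done.

```bash
mkdir -p pics; ls; python3 - <<'E'
from workcell import manip
import cv2, numpy as np
s=manip.read_state(); print({k:np.round(s[k],3).tolist() for k in ('time_s','tool_pos','orientation','force','finger_gap')})
ims=[]
for c in ("side","top"):
    p,d=manip.capture(c); cv2.imwrite(f"pics/{c}0.png",p); cp=manip.camera_params(c); print(c,cp['fovy'],cp['cx'],cp['cy'],np.round(cp['pose'],3).tolist())
    for n in ("weight_large","weight_small","pan_weights_top","pan_food_top","rider_top","container","balance"):
        print(c,n,[(round(r['score'],2),np.round(r['point'],3).tolist()) for r in manip.place_of(c,n)])
E
```

```text
pics
{'time_s': 0.0, 'tool_pos': [0.162, 0.577, 0.23], 'orientation': [0.136, 0.991, -0.001, -0.0], 'force': [-0.002, -0.011, -0.354], 'finger_gap': 0.085}
side 54.02040754423779 279.5928514523469 207.14582300880667 [[0.988, -0.096, 0.123, 0.4], [-0.155, -0.69, 0.707, -0.792], [0.017, -0.718, -0.696, 0.905], [0.0, 0.0, 0.0, 1.0]]
side weight_large [(0.77, [0.62, -0.306, 0.0]), (0.76, [0.719, -0.312, -0.002]), (0.57, [0.552, -0.226, -0.001]), (0.3, [0.676, 0.226, 0.128])]
side weight_small [(0.88, [0.458, -0.294, -0.006]), (0.62, [0.382, -0.28, -0.002]), (0.55, [0.542, -0.313, 0.0])]
side pan_weights_top [(0.72, [0.636, -0.073, 0.174])]
side pan_food_top []
side rider_top [(0.87, [0.531, 0.081, 0.179])]
side container [(0.86, [0.679, 0.224, 0.129])]
side balance [(0.36, [0.456, -0.293, -0.005]), (0.18, [0.622, -0.304, 0.001])]
top 55.80643831060301 278.82808828366615 213.39908220419767 [[-0.009, -0.988, 0.152, 0.35], [-1.0, 0.009, -0.005, -0.009], [0.004, -0.152, -0.988, 1.37], [0.0, 0.0, 0.0, 1.0]]
top weight_large [(0.72, [0.621, -0.304, -0.0]), (0.69, [0.715, -0.305, 0.001]), (0.45, [0.55, -0.229, -0.004])]
top weight_small [(0.68, [0.456, -0.293, -0.001]), (0.57, [0.383, -0.282, -0.001]), (0.18, [0.467, 0.459, -0.002])]
top pan_weights_top [(0.58, [0.63, -0.067, 0.167])]
top pan_food_top [(0.65, [0.673, 0.227, 0.131])]
top rider_top [(0.65, [0.534, 0.082, 0.181])]
top container [(0.55, [0.681, 0.222, 0.13]), (0.47, [0.671, 0.225, 0.133])]
top balance [(0.92, [0.651, 0.077, 0.004])]
```

View pics/side0.png

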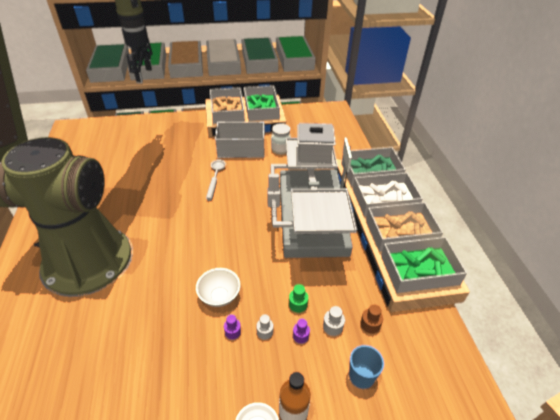

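View pics/top0.png

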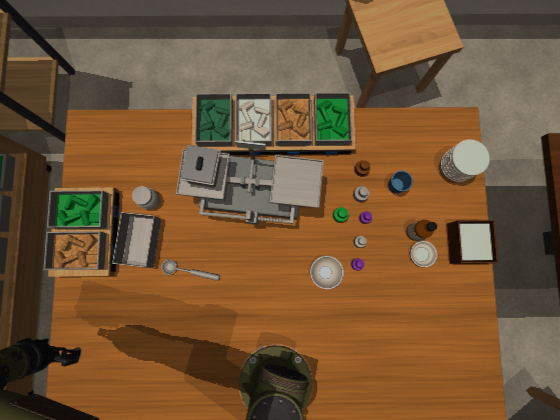

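```bash
cat > h.py <<'E'
from workcell import manip
import numpy as np, cv2
from scipy.spatial.transform import Rotation as R
def cloud(c):
    p,d=manip.capture(c); cp=manip.camera_params(c); f=210/np.tan(np.radians(cp['fovy'])/2)
    v,u=np.mgrid[:420,:560]; T=np.array(cp['pose'])
    P=np.stack([(u-cp['cx'])/f*d,(v-cp['cy'])/f*d,d],-1)@T[:3,:3].T+T[:3,3]
    P[d==0]=np.nan
    return p,P
def near(P,x,y,r,z0,z1): return (np.hypot(P[...,0]-x,P[...,1]-y)<r)&(P[...,2]>z0)&(P[...,2]<z1)
def st():
    s=manip.read_state(); print({k:np.round(s[k],3).tolist() for k in ('time_s','joints','tool_pos','orientation','force','finger_gap')})
E
python3 - <<'E'
from h import *
for c in ("side","top"):
    p,P=cloud(c)
    np.save(f"P0_{c}.npy",P)
    for n,x,y,h in (("L",.6205,-.305,.07),("S",.457,-.2935,.062)):
        m=near(P,x,y,.03,h-.008,h+.006); q=P[m]; print(c,n,m.sum(),q.mean(0).round(4),((q.min(0)+q.max(0))/2).round(4),np.ptp(q,axis=0).round(3),p[m].mean(0).round())
    for n,x,y,z in (("panW",.633,-.07,.171),("panF",.675,.226,.13),("lid",.675,.226,.222)):
        m=near(P,x,y,.13,z-.012,z+.016); q=P[m]; r=cv2.minAreaRect(q[:,:2].astype(np.float32)*1000); print(c,n,m.sum(),np.median(q,0).round(4),np.round(r[0],1),np.round(r[1],1),r[2])
    m=near(P,.532,.082,.03,.168,.2);q=P[m];print(c,"tab",m.sum(),q.mean(0).round(4),q.min(0).round(3),q.max(0).round(3))
    if c=="side": a=cv2.resize(p[260:350,210:400],None,fx=4,fy=4,interpolation=cv2.INTER_CUBIC)
    else: b=cv2.resize(p[140:230,160:350],None,fx=4,fy=4,interpolation=cv2.INTER_CUBIC)
cv2.imwrite("pics/crop1.png",np.vstack([a,b])[:, :760][:600*2])
cv2.imwrite("pics/crop1.png",cv2.resize(np.vstack([a,b]),(630,597)))
E
```

```text
side L 126 [ 0.622  -0.3051  0.068 ] [ 0.6223 -0.3049  0.0681] [0.028 0.027 0.012] [201. 215. 224.]
side S 80 [ 0.4576 -0.2955  0.0604] [ 0.4578 -0.2943  0.0599] [0.021 0.023 0.01 ] [203. 217. 226.]
side panW 2661 [ 0.6353 -0.0765  0.1701] [634.5 -73. ] [157.9 150.6] 82.92903900146484
side panF 835 [0.6374 0.1785 0.1287] [670.5 223.1] [156.  150.4] 83.19355773925781
side lid 395 [0.6793 0.2138 0.2114] [680.8 216.7] [ 95.3 100.9] 79.17735290527344
side tab 60 [0.5307 0.0736 0.174 ] [0.517 0.065 0.169] [0.545 0.087 0.179]
top L 65 [ 0.6226 -0.2983  0.0694] [ 0.6229 -0.2982  0.0693] [0.028 0.028 0.013] [117. 127. 136.]
top S 42 [ 0.4581 -0.2886  0.0609] [ 0.458  -0.2888  0.0603] [0.023 0.023 0.013] [123. 134. 143.]
top panW 2343 [ 0.635  -0.0694  0.1711] [634.7 -69.3] [150.1 151. ] 82.96785736083984
top panF 1015 [0.6308 0.2101 0.1299] [668.1 202. ] [204.6 151.7] 82.61289978027344
top lid 862 [0.6801 0.2223 0.2129] [679.8 193.4] [165.9 111.7] 88.38727569580078
top tab 54 [0.5307 0.08   0.1756] [0.517 0.073 0.168] [0.545 0.089 0.181]
```

View pics/crop1.png

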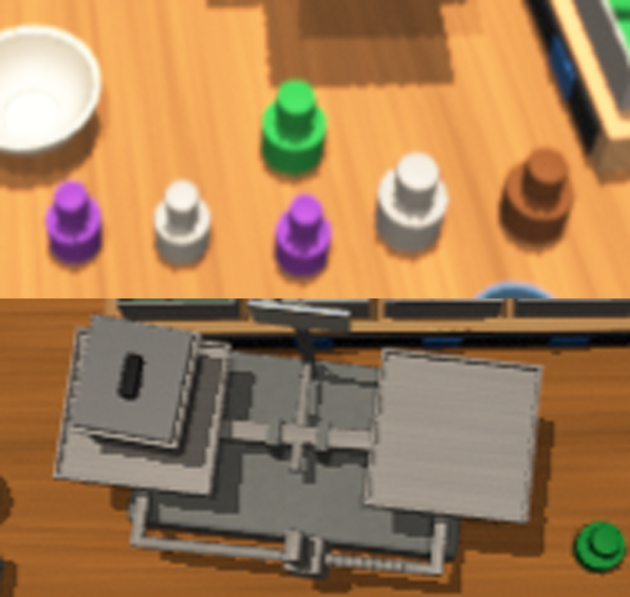

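The weights are the two silver ones. The large weight is the silver piece at side (335,320), against look-alikes in brown (373,317) and green (299,297). The small weight is the silver piece at (265,326), against purple ones at (232,327) and (301,331). The crop confirms colour and size.

```bash
python3 -m creep '[[0,0,0.15,15,-30,60,0.3],[0,0,0.15,35,-70,80,0.3],[0,0,0.15,115,-220,80,0.3],[0,0,0.15,115,-220,80,0.3],[0,0,0.15,115,-220,80,0.3],[0,0,0.15,230,-440,80,0.3],[0,0,0.15,230,-440,80,0.3],[0,0,0.15,230,-440,80,0.3],[0,0,0.15,230,-440,80,0.3],[0,0,0.15,230,-440,80,0.3]]'; python3 -c "
from h import *
st()"
```

```text
time_s: 1.9
tool_pos: [0.3779, 0.1633, 0.3115]
orientation: [0.061, 0.998, 0.0, 0.001]
force: [1.0, 0.5, -0.5]
finger_gap: 0.0554
grip_force: 0.0
{'time_s': 1.9, 'joints': [0.408, -0.068, -0.302, 1.335, 0.0, 0.53], 'tool_pos': [0.378, 0.163, 0.312], 'orientation': [0.061, 0.998, 0.0, 0.001], 'force': [0.978, 0.467, -0.527], 'finger_gap': 0.055}
```

```bash
python3 -m creep '[[0,0,0,235,-445,0,0.3],[0,0,0,235,-445,0,0.3],[0,0,0,235,-445,0,0.3],[0,0,0,235,-445,0,0.3],[0,0,0,235,-445,0,0.3],[0,0,0,235,-445,0,0.3],[0,0,0,235,-445,0,0.3],[0,0,0,235,-445,0,0.3],[0,0,0,235,-445,0,0.3],[0,0,0,235,-445,0,0.3],[0,0,0,235,-445,-100,0.3],[0,0,0,235,-445,-150,0.3],[0,0,0,235,-445,-150,0.3],[0,0,0,235,-445,-150,0.3],[0,0,0,235,-445,-150,0.3]]'; python3 -c "
from h import *
st()"
```

```text
time_s: 3.4
tool_pos: [0.6119, -0.2796, 0.1614]
orientation: [0.061, 0.998, 0.0, -0.001]
force: [0.8, -1.0, 0.6]
finger_gap: 0.0555
grip_force: 0.0
{'time_s': 3.4, 'joints': [-0.429, 0.484, 0.042, 1.131, 0.0, -0.306], 'tool_pos': [0.612, -0.28, 0.161], 'orientation': [0.061, 0.998, 0.0, -0.001], 'force': [0.763, -1.023, 0.564], 'finger_gap': 0.056}
```

```bash
python3 -m creep '[[0,0,0,10,-22,-20,0.1],[0,0,0,10,-22,-60,0.1],[0,0,0,10,-22,-95,0.1],[0,0,0,10,-22,-118,0.1],[0,0,0,10,-22,-118,0.1],[0,0,0,10,-22,-118,0.1],[0,0,0,10,-22,-118,-1],[0,0,0,10,-22,-118,-1],[0,0,0,10,-22,-118,-1],[0,0,0,10,-22,-118,-1],[0,0,0,10,-22,-118,-1]]'; python3 -c "
from h import *
st()"
```

```text
time_s: 4.5
tool_pos: [0.625, -0.3027, 0.0471]
orientation: [0.061, 0.998, -0.001, 0.003]
force: [0.5, 2.3, 7.0]
finger_gap: 0.0285
grip_force: 58.6
{'time_s': 4.5, 'joints': [-0.451, 0.598, -0.046, 0.921, 0.001, -0.329], 'tool_pos': [0.625, -0.303, 0.047], 'orientation': [0.061, 0.998, -0.001, 0.003], 'force': [0.548, 2.318, 6.968], 'finger_gap': 0.028}
```

```bash
python3 -m creep '[[0,0,0,0,0,15,-1],[0,0,0,0,0,50,-1],[0,0,0,0,0,100,-1],[0,0,0,0,0,150,-1],[0,0,0,0,0,200,-1],[0,0,0,5,25,240,-1],[0,0,0,13,65,250,-1],[0,0,0,22,110,250,-1],[0,0,0,30,155,250,-1],[0,0,0,38,195,250,-1],[0,0,0,44,227,250,-1],[0,0,0,44,227,240,-1],[0,0,0,44,227,220,-1],[0,0,0,44,227,210,-1],[0,0,0,44,227,210,-1],[0,0,0,44,227,210,-1]]'; python3 -c "
from h import *
st()
p,P=cloud('side'); cv2.imwrite('pics/s2.png',cv2.resize(p[100:350,180:460],None,fx=2,fy=2))"
```

```text
time_s: 6.1
tool_pos: [0.666, -0.0755, 0.2536]
orientation: [0.062, 0.998, -0.0, -0.0]
force: [-0.3, 0.4, -5.9]
finger_gap: 0.0283
grip_force: 60.7
{'time_s': 6.1, 'joints': [-0.113, 0.446, 0.193, 1.318, -0.0, 0.011], 'tool_pos': [0.666, -0.075, 0.254], 'orientation': [0.062, 0.998, -0.0, -0.0], 'force': [-0.35, 0.358, -5.886], 'finger_gap': 0.028}
```

View pics/s2.png

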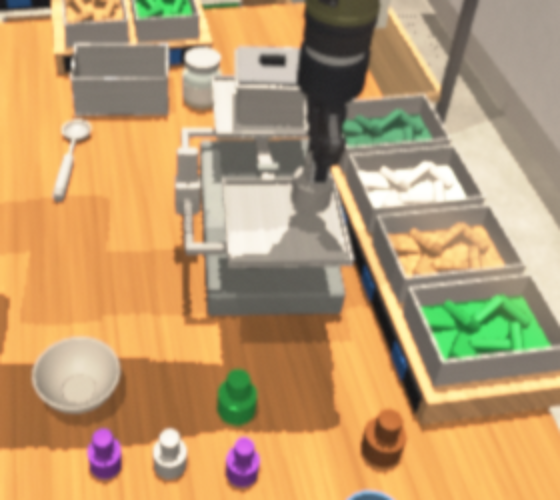

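The weight hangs upright over the pan at crop pixel (312,190). Lowering it gently now.

```bash
python3 -m creep '[[0,0,0,0,0,-12,-1],[0,0,0,0,0,-24,-1],[0,0,0,0,0,-30,-1],[0,0,0,0,0,-33,-1],[0,0,0,0,0,-35,-1],[0,0,0,0,0,-36,-1],[0,0,0,0,0,-36,-1],[0,0,0,0,0,-36,-1]]'
```

```text
time_s: 6.95
tool_pos: [0.6663, -0.0748, 0.218]
orientation: [0.061, 0.998, 0.0, 0.0]
force: [-4.9, 0.9, 1.9]
finger_gap: 0.0282
grip_force: 61.5
```

```bash
python3 -m creep '[[0,0,0,0,0,0,-0.3],[0,0,0,0,0,0,0],[0,0,0,0,0,0,0.1],[0,0,0,0,0,0,0.1],[0,0,0,0,0,15,0.1],[0,0,0,0,0,45,0.1],[0,0,0,0,0,85,0.1],[0,0,0,-10,0,100,0.1],[0,0,0,-50,20,100,0.1],[0,0,0,-90,50,100,0.1],[0,0,0,-130,90,100,0.1],[0,0,0,-140,130,100,0.1],[0,0,0,-140,130,100,0.1],[0,0,0,-140,130,100,0.1]]'; python3 - <<'E'
from h import *
st()
for c in ("side","top"):
    p,P=cloud(c)
    for n in ("rider_top","weight_large"): print(c,n,[(round(r['score'],2),np.round(r['point'],3).tolist()) for r in manip.place_of(c,n)])
    m=near(P,.6345,-.071,.06,.13,.2);print(c,"pan",np.median(P[m],0).round(4))
    m=near(P,.666,-.075,.03,.2,.26);print(c,"knob",m.sum(),P[m].mean(0).round(4) if m.any() else 0)
    m=near(P,.532,.08,.03,.165,.2);q=P[m];print(c,"tab",m.sum(),q.mean(0).round(4) if m.any() else 0)
E
```

```text
time_s: 8.35
tool_pos: [0.5261, 0.0558, 0.3173]
orientation: [0.06, 0.998, -0.0, 0.0]
force: [0.1, -0.0, -0.3]
finger_gap: 0.0471
grip_force: 0.0
{'time_s': 8.35, 'joints': [0.106, 0.157, -0.052, 1.36, -0.001, 0.226], 'tool_pos': [0.526, 0.056, 0.317], 'orientation': [0.06, 0.998, -0.0, 0.0], 'force': [0.111, -0.018, -0.271], 'finger_gap': 0.047}
side rider_top [(0.77, [0.531, 0.08, 0.178]), (0.49, [0.666, -0.075, 0.168])]
side weight_large [(0.96, [0.721, -0.311, -0.003]), (0.63, [0.663, -0.075, 0.173]), (0.61, [0.552, -0.229, 0.002])]
side pan [ 0.628  -0.0867  0.1698]
side knob 325 [ 0.661  -0.083   0.2191]
side tab 72 [0.5311 0.0729 0.1726]
top rider_top []
top weight_large [(0.67, [0.718, -0.306, 0.001]), (0.53, [0.66, -0.074, 0.167]), (0.44, [0.554, -0.231, -0.003]), (0.38, [0.464, 0.459, -0.003])]
top pan [ 0.6259 -0.0687  0.1708]
top knob 211 [ 0.6594 -0.0708  0.2216]
top tab 0 0
```

```bash
python3 -m creep '[[0,0,0,5,21,-20,0.1],[0,0,0,5,21,-60,0.1],[0,0,0,5,21,-100,0.1],[0,0,0,5,21,-140,0.1],[0,0,0,5,21,-165,0.1],[0,0,0,5,21,-175,0.1],[0,0,0,5,21,-175,0.1],[0,0,0,4,11,-175,0.1],[0,0,0,3,5,-175,0.1],[0,0,0,2,-1,-175,0.1],[0,0,0,1,-7,-175,0.1],[0,0,0,1,-13,-175,0.1],[0,0,0,0,-18,-175,0.1],[0,0,0,0,-23,-175,0.1],[0,0,0,-1,-28,-175,0.1],[0,0,0,-1,-28,-175,0.1],[0,0,0,-1,-28,-175,0.1]]'; python3 - <<'E'
from h import *
st()
for c in ("side","top"):
    p,P=cloud(c)
    print(c,[(round(r['score'],2),np.round(r['point'],3).tolist()) for r in manip.place_of(c,"rider_top")])
    m=near(P,.6345,-.071,.06,.12,.2);print(c,"pan",np.median(P[m],0).round(4))
E
```

```text
time_s: 10.35
tool_pos: [0.5249, 0.0269, 0.1419]
orientation: [0.062, 0.998, -0.0, -0.0]
force: [-0.7, 1.0, 0.9]
finger_gap: 0.0468
grip_force: 0.9
{'time_s': 10.35, 'joints': [0.051, 0.23, -0.368, 0.973, -0.0, 0.174], 'tool_pos': [0.525, 0.027, 0.142], 'orientation': [0.062, 0.998, -0.0, -0.0], 'force': [-0.679, 1.037, 0.892], 'finger_gap': 0.047}
side [(0.56, [0.528, 0.042, 0.178])]
side pan [ 0.6343 -0.0865  0.1547]
top []
top pan [ 0.6305 -0.0782  0.1564]
```

```bash
python3 -m creep '[[0,0,0,1,8,0,0.1],[0,0,0,2,15,0,0.1],[0,0,0,2,15,0,0.1],[0,0,0,2,15,0,0.1],[0,0,0,2,15,0,0.1],[0,0,0,2,15,0,0.1],[0,0,0,2,15,0,0.1],[0,0,0,2,15,0,0.1],[0,0,0,2,15,0,0.1],[0,0,0,2,15,0,0.1],[0,0,0,2,15,0,0.1],[0,0,0,2,15,0,0.1],[0,0,0,2,15,0,0.1],[0,0,0,2,15,0,0.1],[0,0,0,2,15,0,0.1],[0,0,0,2,15,0,0.1],[0,0,0,2,15,0,0.1]]'; cat > m.py <<'E'
from h import *
st()
for c in ("side","top"):
    p,P=cloud(c); Q=np.load(f"P0_{c}.npy")
    print(c,[(round(r['score'],2),np.round(r['point'],3).tolist()) for r in manip.place_of(c,"rider_top")])
    m=near(P,.6345,-.071,.06,.12,.2);m0=near(Q,.6345,-.071,.06,.12,.2)
    l=near(P,.68,.222,.035,.195,.26);l0=near(Q,.68,.222,.035,.195,.26)
    a=np.median(P[m][:,2]);a0=np.median(Q[m0][:,2]);b=np.median(P[l][:,2]);b0=np.median(Q[l0][:,2])
    print(c,"pan",a.round(4),"drop",(a0-a).round(4),"beam",round(-.14+(a0-a)/.15,3),"lid",b.round(4),"rise",(b-b0).round(4),"beam",round(-.14+(b-b0)/.15,3))
    cv2.imwrite(f"pics/last_{c}.png",p)
E
python3 m.py
```

```text
time_s: 12.25
tool_pos: [0.5274, 0.0421, 0.1422]
orientation: [0.061, 0.998, 0.0, 0.0]
force: [-0.3, 0.0, -0.9]
finger_gap: 0.047
grip_force: 0.0
{'time_s': 12.25, 'joints': [0.08, 0.236, -0.361, 0.975, -0.0, 0.203], 'tool_pos': [0.527, 0.042, 0.142], 'orientation': [0.061, 0.998, 0.0, 0.0], 'force': [-0.263, 0.019, -0.891], 'finger_gap': 0.047}
side [(0.67, [0.53, 0.053, 0.182]), (0.51, [0.682, 0.223, 0.128])]
side pan 0.17 drop -0.0002 beam -0.141 lid 0.2112 rise -0.0001 beam -0.141
top [(0.15, [0.662, -0.429, 0.005])]
top pan 0.1708 drop -0.0001 beam -0.141 lid 0.2126 rise -0.0005 beam -0.143
```

```bash
python3 -m creep '[[0,0,0,-1,-8,0,0.1],[0,0,0,-2,-16,0,0.1],[0,0,0,-3,-23,0,0.1],[0,0,0,-4,-30,0,0.1],[0,0,0,-5,-37,0,0.1],[0,0,0,-5,-42,0,0.1],[0,0,0,-6,-47,0,0.1],[0,0,0,-7,-52,0,0.1],[0,0,0,-7,-52,0,0.1],[0,0,0,-6,-45,0,0.1],[0,0,0,-5,-37,0,0.1],[0,0,0,-5,-37,0,0.1],[0,0,0,-5,-37,0,0.1],[0,0,0,-5,-37,0,0.1],[0,0,0,-5,-37,0,0.1],[0,0,0,-5,-37,0,0.1],[0,0,0,-5,-37,0,0.1],[0,0,0,-5,-37,0,0.1],[0,0,0,-5,-37,0,0.1],[0,0,0,-5,-37,0,0.1]]';python3 m.py
```

```text
time_s: 14.45
tool_pos: [0.5223, 0.0051, 0.1421]
orientation: [0.061, 0.998, -0.0, -0.0]
force: [0.2, 1.3, -0.6]
finger_gap: 0.0469
grip_force: 0.0
{'time_s': 14.45, 'joints': [0.01, 0.224, -0.376, 0.971, -0.0, 0.133], 'tool_pos': [0.522, 0.005, 0.142], 'orientation': [0.061, 0.998, -0.0, -0.0], 'force': [0.228, 1.278, -0.622], 'finger_gap': 0.047}
side [(0.67, [0.524, 0.009, 0.18])]
side pan 0.1565 drop 0.0133 beam -0.051 lid 0.2251 rise 0.0138 beam -0.048
top []
top pan 0.1572 drop 0.0135 beam -0.05 lid 0.2268 rise 0.0137 beam -0.049
```

```bash
python3 -m creep '[[0,0,0,0,0,0,0.1],[0,0,0,0,0,0,0.1],[0,0,0,0,0,0,0.1],[0,0,0,0,0,0,0.1],[0,0,0,0,0,0,0.1],[0,0,0,0,0,0,0.1],[0,0,0,0,0,0,0.1],[0,0,0,0,0,0,0.1]]';python3 m.py
```

```text
time_s: 15.45
tool_pos: [0.5224, 0.0051, 0.1421]
orientation: [0.061, 0.998, -0.0, -0.0]
force: [-0.6, -0.9, 0.1]
finger_gap: 0.0468
grip_force: 0.0
{'time_s': 15.45, 'joints': [0.01, 0.224, -0.376, 0.971, -0.0, 0.133], 'tool_pos': [0.522, 0.005, 0.142], 'orientation': [0.061, 0.998, -0.0, -0.0], 'force': [-0.557, -0.882, 0.105], 'finger_gap': 0.047}
side [(0.68, [0.523, 0.01, 0.18])]
side pan 0.1559 drop 0.0139 beam -0.047 lid 0.2256 rise 0.0143 beam -0.045
top []
top pan 0.157 drop 0.0137 beam -0.049 lid 0.2272 rise 0.0141 beam -0.046
```

```bash
python3 -m creep '[[0,0,0,-1,-8,0,0.1],[0,0,0,-2,-14,0,0.1],[0,0,0,-2,-18,0,0.1],[0,0,0,-3,-22,0,0.1],[0,0,0,-3,-25,0,0.1],[0,0,0,-3,-25,0,0.1],[0,0,0,-2,-18,0,0.1],[0,0,0,-1,-11,0,0.1],[0,0,0,-1,-11,0,0.1],[0,0,0,-1,-11,0,0.1],[0,0,0,-1,-11,0,0.1],[0,0,0,-1,-11,0,0.1],[0,0,0,-1,-11,0,0.1],[0,0,0,-1,-11,0,0.1],[0,0,0,-1,-11,0,0.1],[0,0,0,-1,-11,0,0.1],[0,0,0,-1,-11,0,0.1],[0,0,0,-1,-11,0,0.1],[0,0,0,-1,-11,0,0.1],[0,0,0,-1,-11,0,0.1]]';python3 m.py
```

```text
time_s: 17.65
tool_pos: [0.5214, -0.0059, 0.1421]
orientation: [0.061, 0.998, -0.0, 0.0]
force: [-0.4, -0.3, -0.5]
finger_gap: 0.047
grip_force: 0.0
{'time_s': 17.65, 'joints': [-0.011, 0.222, -0.378, 0.971, -0.0, 0.112], 'tool_pos': [0.521, -0.006, 0.142], 'orientation': [0.061, 0.998, -0.0, 0.0], 'force': [-0.44, -0.267, -0.476], 'finger_gap': 0.047}
side [(0.57, [0.521, -0.004, 0.178])]
side pan 0.1495 drop 0.0203 beam -0.004 lid 0.2319 rise 0.0206 beam -0.003
top []
top pan 0.1502 drop 0.0204 beam -0.004 lid 0.2341 rise 0.0209 beam -0.0
```

```bash
python3 -m creep '[[0,0,0,0,0,5,0.1],[0,0,0,0,0,20,0.1],[0,0,0,0,0,50,0.1],[0,0,0,0,0,90,0.1],[0,0,0,0,0,140,0.1],[0,0,0,0,0,180,0.1],[0,0,0,-30,0,180,0.1],[0,0,0,-70,0,180,0.1],[0,0,0,-100,0,180,0.1],[0,0,0,-100,0,180,0.1],[0,0,0,-100,0,180,0.1],[0,0,0,-100,0,180,0.1],[0,0,0,-100,0,180,0.1],[0,0,0,-100,0,180,0.1],[0,0,0,-100,0,180,0.1],[0,0,0,-100,0,180,0.1],[0,0,0,-100,0,180,0.1],[0,0,0,-100,0,180,0.1]]';python3 m.py; python3 -c "
import cv2,numpy as np
a=cv2.imread('pics/last_side.png')[110:270,220:420];b=cv2.imread('pics/last_top.png')[125:235,160:360]
cv2.imwrite('pics/fin.png',cv2.resize(np.vstack([a,b]),None,fx=2.2,fy=2.2,interpolation=cv2.INTER_CUBIC))"
```

```text
time_s: 19.65
tool_pos: [0.4214, -0.0059, 0.3221]
orientation: [0.061, 0.998, 0.0, -0.0]
force: [0.6, -0.4, 0.5]
finger_gap: 0.047
grip_force: 0.0
{'time_s': 19.65, 'joints': [-0.014, -0.049, -0.261, 1.359, 0.0, 0.109], 'tool_pos': [0.421, -0.006, 0.322], 'orientation': [0.061, 0.998, 0.0, -0.0], 'force': [0.561, -0.429, 0.535], 'finger_gap': 0.047}
side [(0.55, [0.523, -0.001, 0.177])]
side pan 0.1493 drop 0.0205 beam -0.003 lid 0.2321 rise 0.0208 beam -0.001
top []
top pan 0.1503 drop 0.0204 beam -0.004 lid 0.2338 rise 0.0207 beam -0.002
```

View pics/fin.png

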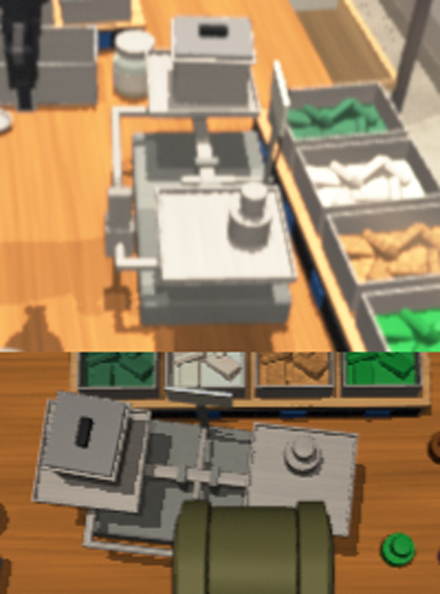

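The large weight stands upright on the pan, at crop pixel (250,215) in the side view and (303,453) in the top view. The container has not moved and the beam is level to about 3 mrad, with the arm clear. The small weight and the other things were not touched.

```bash
python3 -c "
from workcell import manip
print(manip.sign_off())"
```

```text
the job is handed in; nothing more can be done
None
```

The job is handed in: the container balances against the large weight alone with the rider at about 98 mm (roughly 925 g), the beam measured level to about 3 mrad from pan heights (needle itself not read), and the small weight was left on the counter.

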